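Roll the long jar up to the light panel

TASK

Of the two glass jars lying at the low end of the sloped gutters, push the longer one with a fingertip so that it rolls up its gutter, over the crest and into the seat against the light panel, where it stays and does not roll back. Do not lift or carry it. Leave the shorter jar where it lies and do not disturb the other things on the bench.

Things in the scene. Friction and masses are not known exactly. Their poses are not given: they have to be found in the camera images.
- rack: Fixed rack (all sizes in mm): base plate 250 x 190 x 8, two equal aluminium gutters side by side, upright light panel across the high end. Origin: on the table, mid-rack; z up, +x level towards the high end and panel, y across. Gutter middle lines at y = +43 and -43, each 78 wide inside; side walls 8 thick (y = -86, 0, 86) rise 10 above the floor, and to height 45 beside the seat.
- ramp: The sloped floor of both gutters, part of the rack (mm), rising at 0.12 rad. Origin: on the floor at the crest, midway between the gutters (rack x = 65, height 36); x up along the slope, z square to the floor. Floor from x = -165 to 0; at its low end, x = -165 to -150, a lip 6 high keeps the jars in. A jar let go below the crest rolls back to the lip.
- seat (a point): Where a seated jar's axis rests, midway between the gutters: rack x = 85 mm, height 51 mm. Beyond the crest the floor dips at 0.30 rad to the panel: a jar whose axis has passed rack x = 72 rolls down into the dip by itself, touches the panel and stays, its axis parallel to the panel, its middle near its gutter's middle line.
- panel (a point): Top edge of the light panel's face (upright white plate 190 mm wide, 12 mm thick, in a grey frame), midway: rack x = 105 mm, height 68 mm. The panel closes the high end of both gutters.
- long_jar: The longer of two closed amber glass jars with white caps: 40 mm dia, 72 mm long, 100 to 200 g, smooth, rolls freely. Lies across either gutter, against the lip at the low end, axis level along the rack's y, at rack x = -72, height 40 (20 above the floor). Origin: its middle, on its axis; own y along the axis, x and z turn as it rolls.
- short_jar: The shorter jar: the same make, 40 mm dia but 44 mm long, about 90 g; lies likewise at the low end of the other gutter. To be left there. Origin: its middle, on its axis.
- dish: Bystander (sizes in mm), not to be disturbed: closed amber dish, 90 dia, 16 high, lying on the table beside the rack. Origin: centre of its underside.
- slide_box: Bystander (sizes in mm), not to be disturbed: grey closed box 85 x 32 x 34 high on the table along the rack's -y side. Origin: centre of its underside.
- vial: Bystander (sizes in mm), not to be disturbed: small glass vial, 26 dia, 50 high, standing on the table near the rack's low end. Origin: centre of its underside.
- eyepiece: Bystander (sizes in mm), not to be disturbed: black eyepiece, 36 dia, 52 high, standing on the table to the left. Origin: centre of its underside.
- reagent_bottle: Bystander (sizes in mm), not to be disturbed: amber bottle, 60 dia, 120 high, standing to the right. Origin: centre of its underside.
- beaker: Bystander (sizes in mm), not to be disturbed: glass beaker, 70 dia, 85 high, standing to the right. Origin: centre of its underside.
- probe: Bystander (sizes in mm), not to be disturbed: steel spatula, 170 long, lying flat to the left. Origin: under its middle.
Mind the look-alikes: they are no part of the job. What is shaped like the long_jar but pink, purple or red is not meant.

How it is judged:
By the outcome, as a careful person would: the job done as asked, in the order asked, and still so for the second after the job is handed in, with the robot touching nothing.
It also fails if it takes over 38 s, if anything falls off the work surface, if the arm or the gripper's body presses on something with over 40 N, if the wrist force passes 120 N, or if a joint passes its speed limit or range.

ROBOT

A 7-joint arm with a two-finger parallel gripper is mounted at the origin on the work surface. World frame = base frame: x ahead of the robot, y to its left, z up, the work surface at z = 0. Lengths are in m, angles in rad, forces in N, time in s.
With the tool pointing down it reaches from about 0.4 to 0.9 m from the base axis. Payload 5.5 kg.
Tool frame: the origin (TCP) lies on the front face of the gripper's body, between the roots of the fingers; the fingertips stand 73 mm ahead of it and the grasp point (between the pads) lies 54 mm ahead of it; z points along the fingers, y is the direction in which the jaws open and shut (so a half turn about z gives the same grasp; the last joint's range is limited). The gripper opens to 85 mm and grips with 20 to 120 N. Pads are 22 mm wide; open, the fingers measure 114 mm over their backs; the gripper's body (76 mm by 85 mm) begins 54 mm behind the grasp point. The pads swing forward as they close: fully open they stand 13 mm farther back than shut.
Start: joints at [0.263, 0.501, -0.427, 1.55, 0.221, 1.138, -0.21], TCP at [0.65, 0, 0.304] pointing down, gripper open.
Joint ranges: [-2.88, 2.88], [-0.31, 2.03], [-1.54, 1.56], [0.2, 2.42], [-1.41, 4.55], [0.19, 2.02], [-2.57, 2.57]. Speed limits (rad/s): [2.57, 2.57, 3.14, 3.14, 3.14, 3.14, 3.14].

INTERFACE

Orientations are given as a rotation vector (axis times angle).
In Python, from cell import monitor, snapshot, get_calibration, arm gives the robot as it stands. The module is installed in compiled form; this text tells all that it offers.
- The arm moves only by the tool jog_arm, never from a script. Its argument "targets" is a list of rows, each a list of 3 entries, a list of its own where there are three numbers: the closure, from 0 (fully open) to 1 (shut), then the shift along the tool's x, y, z in mm, then the turn about the tool's z in degrees. In form: [[gripper, [x, y, z], yaw], ...]. A call has 1 to 8 rows; each row shifts and turns the pose as measured when the row begins, along the tool's axes as they then stand; what a row does not reach is not made up. A row lasts 1/12 s, in which the tool goes at most 41.7 mm and 7.16 degrees, less where a joint would pass 70% of its speed; a pose out of reach is approached as far as the arm can. A call with a gripper value outside its range is refused whole. The fingers move at their own pace and stop on an object; the grip force is fixed at half the most. Time passes only in rows, so rows that do not move let the fingers close. It gives the time, the measured TCP pose, the force and the opening at its end, in the units of the state.
- monitor.get_state(): the state, without advancing time (a new reading comes with each control period).
- snapshot(name): name is "scene" or "side" or "wrist"; returns the picture (400x640x3 uint8, blue, green, red); there is no depth.
- get_calibration(name): a dict with "K" (3x3 intrinsics, pixels), "k1" (the pictures are not rectified: a ray, as slopes to the right and down, at radius r is drawn at 1 + k1 r^2 times it, then the intrinsics apply), "T" (4x4, takes a point from camera to world coordinates); the wrist camera has in their place "tool_from_camera" (4x4, takes a point from camera to tool coordinates, whose origin is the TCP and whose axes are the flange's). Camera axes: x right, y down, z forward; pixel columns grow to the right and rows downward; lengths in m; the calibration is good to about 2 mm. A picture is of the moment at which its call begins: read the wrist's pose just before it. get_calibration takes no time and is no camera call.
- arm.job_done(): hands the job in, once; it reports no verdict.
The state is a dict: "time": time; "joint_pos": joint angles; "dq": joint speeds; "joint_torque": joint torques, N m; "position": TCP position; "tcp_rot": TCP orientation; "wrist_force": force on the tool from outside, world axes, zero at the start; "moment": the same for the moment, N m; "gripper_width": finger opening in m.
Only numpy, scipy, OpenCV 4.12 (cv2) and the standard library are available. Lean on these libraries where they do the work, as an engineer would, in place of code of your own. Each camera call takes 0.05 s, during which the arm holds its last target.

## Working session

There is one attempt and no reset: what is moved stays moved. The work goes in short steps, Python scripts to look and compute and a tool call to move; the robot and the scene stay as the last step left them, time stands still between calls to the robot, and variables do not carry over. Pictures are saved under pics/ and viewed, and the job is handed in when it is done.

Besides the shell and the picture viewer there is one more tool, called after "Emit:" as a command line: name --argument value ..., lists and objects as JSON in quotes. jog_arm: Moves the arm, as the interface text tells. Its arguments: {"type":"object","properties":{"targets":{"type":"array","items":{"type":"array"}}},"required":["targets"]}

```bash
mkdir -p pics; python3 - <<'E'
from cell import monitor, snapshot, get_calibration, arm
import cv2
s=monitor.get_state(); print(s)
for n in ["scene","side","wrist"]:
    cv2.imwrite(f"pics/{n}0.png",snapshot(n)); print(n,get_calibration(n))
E
```

```text
{'time': 0.0, 'joint_pos': array([ 0.26319631,  0.5018643 , -0.42680452,  1.55146498,  0.22080073,
        1.13824791, -0.21030465]), 'dq': array([ 7.00004182e-04,  6.15309149e-04, -1.85255447e-03,  7.99409797e-04,
        1.48613557e-03,  4.08363298e-04,  5.31546001e-05]), 'joint_torque': array([ 1.57038257e-04, -5.69523740e+01, -5.81651285e+00, -2.80938792e+01,
        1.07328620e-02,  1.20940185e-02,  1.30241034e-05]), 'position': array([ 6.49453824e-01, -3.52763330e-05,  3.02843814e-01]), 'tcp_rot': array([-2.22035961e+00, -2.22051248e+00,  2.04261801e-03]), 'wrist_force': array([-0.001385  ,  0.61030902, -0.45302295]), 'moment': array([ 0.02330753, -0.0020005 , -0.01675904]), 'gripper_width': 0.08506915472563475}
scene {'K': array([[442.2352409 ,   0.        , 319.05222582],
       [  0.        , 442.2352409 , 203.32265286],
       [  0.        ,   0.        ,   1.        ]]), 'k1': -0.03281734199179863, 'T': array([[ 0.83471405,  0.37990733, -0.39865132,  1.04067079],
       [ 0.55042678, -0.55347895,  0.62505312, -0.77525812],
       [ 0.01681714, -0.74116899, -0.67110783,  0.
[... 375 characters left out ...]
2547,  0.95366042],
       [ 0.01464572, -0.78206605, -0.62302343,  0.84730923],
       [ 0.        ,  0.        ,  0.        ,  1.        ]])}
wrist {'K': array([[322.64535338,   0.        , 319.32948089],
       [  0.        , 322.64535338, 198.48599003],
       [  0.        ,   0.        ,   1.        ]]), 'k1': -0.06541163482980529, 'tool_from_camera': array([[ 5.26181189e-04, -9.52347385e-01, -3.05015050e-01,
         7.85942395e-02],
       [ 9.99999793e-01,  3.87846744e-04,  5.14126263e-04,
        -3.36240050e-04],
       [-3.71327709e-04, -3.05015257e-01,  9.52347392e-01,
        -6.93847252e-02],
       [ 0.00000000e+00,  0.00000000e+00,  0.00000000e+00,
         1.00000000e+00]])}
```

View pics/scene0.png

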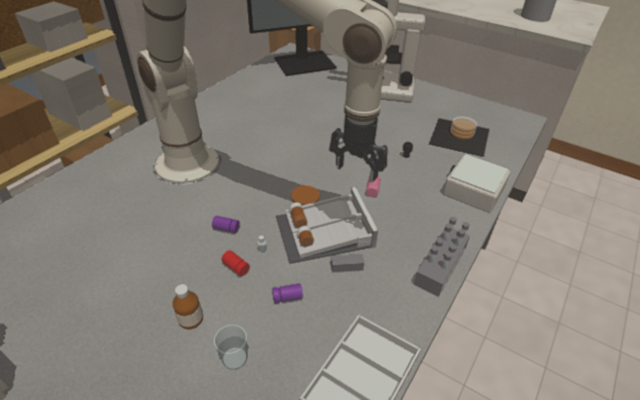

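View pics/side0.png

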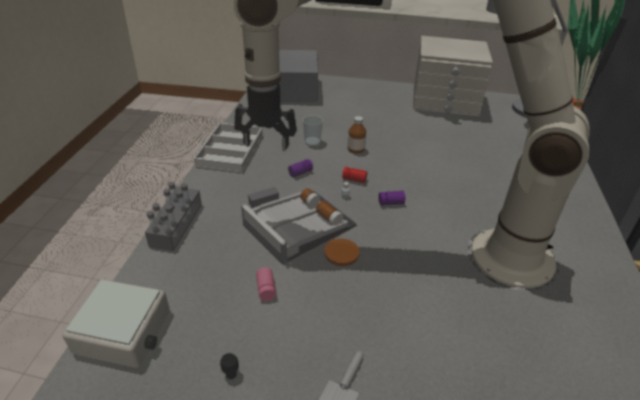

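View pics/wrist0.png

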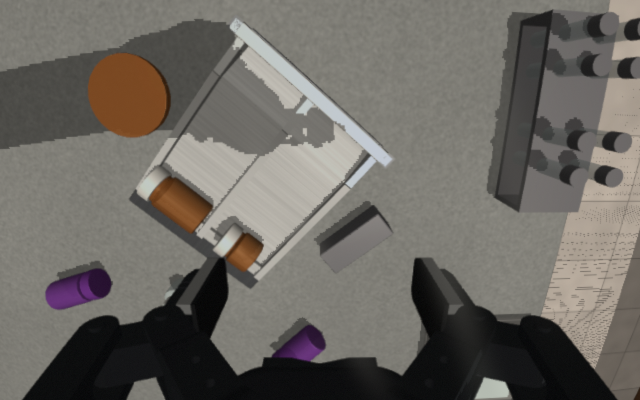

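The wrist view shows the long jar in the left gutter (dish side) at about (180,200) and the short one at about (240,247). The panel runs from (237,22) to (388,160). I'll enlarge it to pick the points.

```bash
python3 - <<'E'
import cv2
im=cv2.imread("pics/wrist0.png")[5:300,80:400]
cv2.imwrite("pics/w0z.png",cv2.resize(im,None,fx=2,fy=2,interpolation=cv2.INTER_CUBIC))
im=cv2.imread("pics/scene0.png")[170:280,260:390]
cv2.imwrite("pics/s0z.png",cv2.resize(im,None,fx=5,fy=5,interpolation=cv2.INTER_CUBIC))
E
```

```text
(no output)
```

View pics/w0z.png

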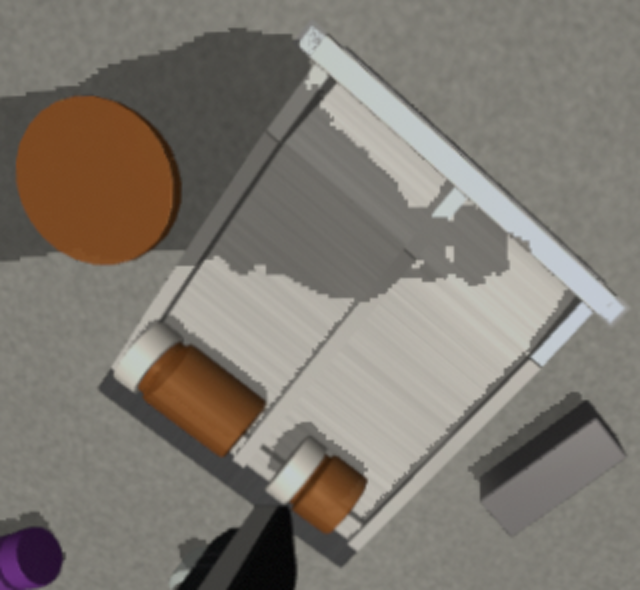

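View pics/s0z.png

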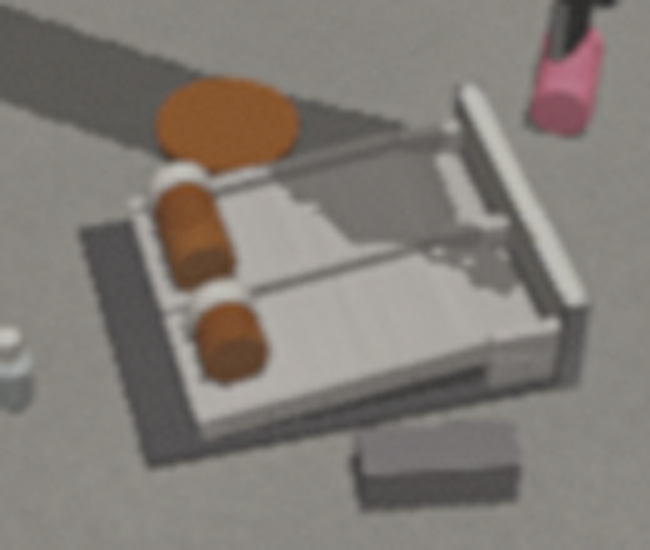

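```bash
cat > h.py <<'E'
from cell import monitor, snapshot, get_calibration, arm
import numpy as np, cv2
from scipy.spatial.transform import Rotation as R
def wristT(s):
    T=np.eye(4);T[:3,:3]=R.from_rotvec(s["tcp_rot"]).as_matrix();T[:3,3]=s["position"]
    return T@get_calibration("wrist")["tool_from_camera"]
def ray(cal,T,uv,z):
    K=cal["K"];p=np.array([(uv[0]-K[0,2])/K[0,0],(uv[1]-K[1,2])/K[1,1]])
    q=p.copy()
    for _ in range(20): q=p/(1+cal["k1"]*(q@q))
    d=T[:3,:3]@np.r_[q,1];o=T[:3,3];t=(z-o[2])/d[2];return o+t*d
def proj(cal,T,P):
    P=(np.linalg.inv(T)@np.r_[P,1])[:3];q=P[:2]/P[2];q=q*(1+cal["k1"]*(q@q));return cal["K"][:2,:2]@q+cal["K"][:2,2]
E
cat > a.py <<'E'
from h import *
s=monitor.get_state();T=wristT(s);c=get_calibration("wrist")
print(s["position"])
pts=[((100,388),(-125,95,8)),((346,566),(-125,-95,8)),((302,45),(105,95,68)),((608,322),(105,-95,68)),((190,387),(-72,43,40)),((317,486),(-72,-43,40))]
A=[];B=[]
for uv,r in pts:
    w=ray(c,T,(uv[0]/2+80,uv[1]/2+5),r[2]/1000)
    A.append(complex(*w[:2]));B.append(complex(r[0],r[1])/1000)
A=np.array(A);B=np.array(B)
def fit(A,B):
    m=(B-B.mean()).conj()@(A-A.mean());e=m/abs(m);t=A.mean()-e*B.mean();return e,t
e,t=fit(A,B)
print("yaw",np.degrees(np.angle(e)),"origin",t)
print("res mm (rack)",np.round(((A-t)/e-B)*1000,1))
T4=get_calibration("scene")
for n in ["scene","side"]:
    cal=get_calibration(n);im=cv2.imread(f"pics/{n}0.png");im=cv2.resize(im,None,fx=4,fy=4)
    ps=[]
    for r in [(-125,95,8),(-125,-95,8),(105,95,68),(105,-95,68),(125,95,8),(125,-95,8),(-72,79,40),(-72,7,40),(85,43,51)]:
        w=t+e*complex(r[0],r[1])/1000
        p=proj(cal,cal["T"],[w.real,w.imag,r[2]/1000]);ps.append(p);cv2.circle(im,tuple(int(round(v*4+2)) for v in p),5,(0,255,0),1)
    m=np.mean(ps,0)*4;x,y=int(m[0]-300),int(m[1]-250)
    cv2.imwrite(f"pics/{n}_chk.png",im[y:y+500,x:x+600])
E
python3 a.py
```

```text
[ 6.49576826e-01 -4.22445844e-05  3.03078905e-01]
yaw 48.941072169691175 origin (0.5720673841941025-0.00453621737725236j)
res mm (rack) [-1.7-2.j  -0.2-0.6j  1.5-2.8j  0.4+2.2j  0.8+2.9j -0.8+0.2j]
```

View checks.

View pics/scene_chk.png

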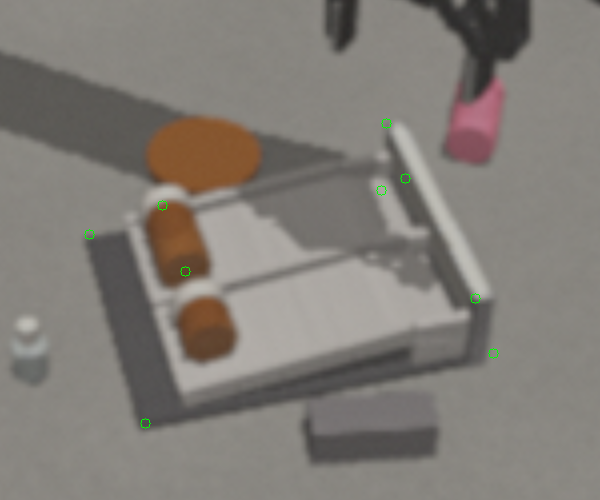

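View pics/side_chk.png

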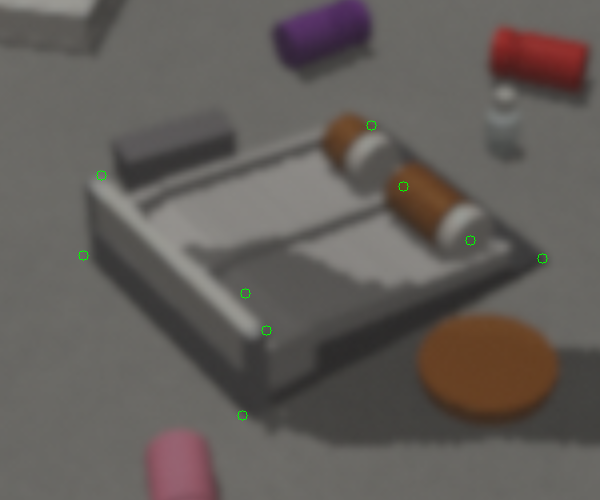

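Rack pose agrees within about 3 mm in all three views: yaw 48.9°, and the long jar is in the +y gutter. Next I work out the stand-off pose behind the jar, the vial's position and the tool-frame shifts.

```bash
cat > b.py <<'E'
from h import *
e=np.exp(1j*np.radians(48.94));t=0.57207-0.00454j
s=monitor.get_state();M=R.from_rotvec(s["tcp_rot"]).as_matrix();p=s["position"]
r=(complex(p[0],p[1])-t)/e*1000
print("t",s["time"],"tcp rack",r,"tip z",p[2]*1000-73,"w",s["gripper_width"],"F",s["wrist_force"])
print("yaw err of tool x vs rack x (deg, world)",np.degrees(np.angle(complex(M[0,0],M[1,0])/e)),"tilt",M[2])
for x,y,tz in [(-120,45,100),(-120,45,32)]:
    w=t+e*complex(x,y)/1000; d=np.array([w.real,w.imag,(tz+73)/1000])-p
    print((x,y,tz),"tool shift mm",np.round(M.T@d*1000,1))
E
python3 - <<'E'
exec(open('b.py').read())
c=get_calibration("scene");v=ray(c,c["T"],(262,250),0.0);print("vial rack",(complex(v[0],v[1])-t)/e*1000)
E
```

```text
t 0.15 tcp rack (54.30168843274102-55.487517099273056j) tip z 230.0789049141257 w 0.08568255262770763 F [-0.37324356  0.2251839  -0.09697184]
yaw err of tool x vs rack x (deg, world) 41.060439168385486 tilt [ 9.02028150e-05 -1.53399609e-03 -9.99998819e-01]
(-120, 45, 100) tool shift mm [ -65.4 -190.1  130.4]
(-120, 45, 32) tool shift mm [ -65.4 -190.   198.4]
vial rack (-190.6520240576188-28.129555573267506j)
```

Emit:
jog_arm --targets '[[1,[0,0,0],7],[1,[0,0,0],7],[1,[0,0,0],7],[1,[0,0,0],7],[1,[0,0,0],7],[1,[0,0,0],6],[1,[0,0,0],0]]'

```text
time: 0.73
position: [0.6478, -0.0005, 0.2996]
tcp_rot: [-2.871, -1.266, 0.011]
wrist_force: [-1.1, -0.4, 0.8]
gripper_width: 0.0007
```

```bash
python3 b.py
```

```text
t 0.7333 tcp rack (52.78123446673775-54.436589961628314j) tip z 226.55901563765752 w 0.0006822892342224665 F [-1.104447   -0.40387951  0.78105705]
yaw err of tool x vs rack x (deg, world) -1.3360518260959071 tilt [-0.0048234  -0.0063159  -0.99996842]
(-120, 45, 100) tool shift mm [-174.4  -94.6  128. ]
(-120, 45, 32) tool shift mm [-174.1  -94.1  196. ]
```

Emit:
jog_arm --targets '[[1,[-25,-13.5,10],-1.3],[1,[-25,-13.5,15],0],[1,[-25,-13.5,18],0],[1,[-25,-13.5,20],0],[1,[-25,-13.5,22],0],[1,[-25,-13.5,22],0],[1,[-24,-13,20],0],[1,[0,0,0],0]]'

```text
time: 1.4
position: [0.4552, -0.0707, 0.168]
tcp_rot: [-2.833, -1.348, 0.005]
wrist_force: [-1.5, 0.6, -0.2]
gripper_width: 0.0002
```

```bash
python3 b.py; python3 - <<'E'
from cell import snapshot
import cv2
cv2.imwrite("pics/w1.png",snapshot("wrist"))
im=snapshot("scene")[170:280,250:390]
cv2.imwrite("pics/s1.png",cv2.resize(im,None,fx=5,fy=5,interpolation=cv2.INTER_CUBIC))
E
```

```text
t 1.4 tcp rack (-126.64944822255828+44.66849437165482j) tip z 95.04887096785805 w 0.000218932210677625 F [-1.54933     0.63029624 -0.20428891]
yaw err of tool x vs rack x (deg, world) 1.9504421780396999 tilt [-7.05658251e-04 -5.34654387e-03 -9.99985458e-01]
(-120, 45, 100) tool shift mm [ 6.7 -0.1 -5. ]
(-120, 45, 32) tool shift mm [ 6.7  0.2 63. ]
```

View pics/w1.png

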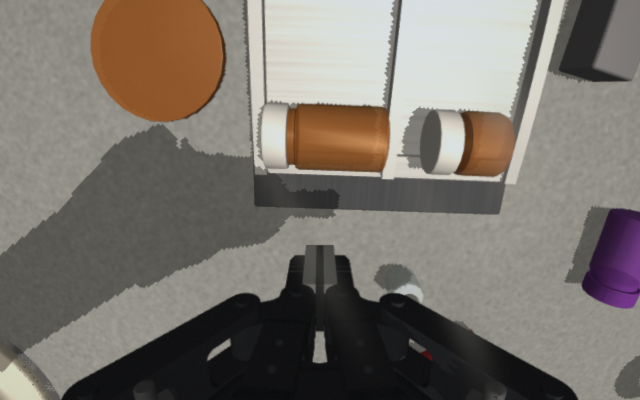

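View pics/s1.png

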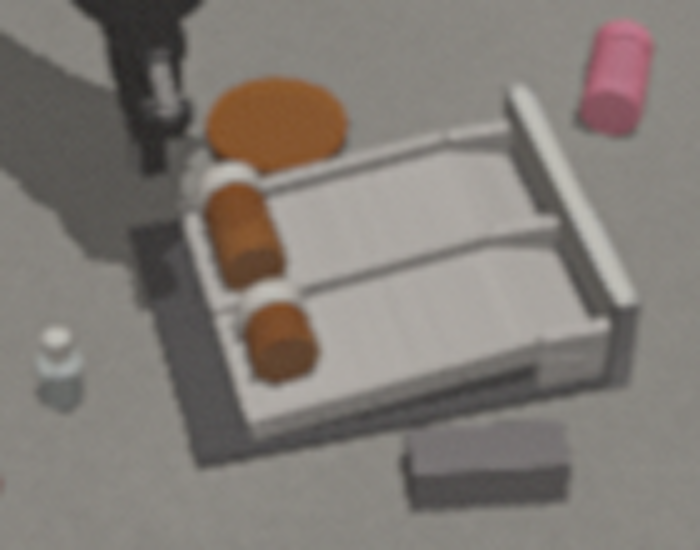

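The wrist view shows the long jar spanning columns 258 to 389 at about row 137, with the finger centred near column 320, so it lines up with the jar's middle. The vial, at (405,295), is clear. I'll remeasure from this nearer view.

```bash
cat >> b.py <<'E'
if __name__=="__main__" :
    T=wristT(s);c=get_calibration("wrist")
    def rk(uv,z): 
        w=ray(c,T,uv,z/1000);return np.round((complex(w[0],w[1])-t)/e*1000,1)
E
python3 - <<'E'
exec(open('b.py').read())
for n,uv,z in [("baseL -125,95",(254,206),8),("baseR -125,-95",(501,214),8),("cap end",(258,137),40),("bottom end",(389,138),40),("jar mid -72,43",(324,137),40),("short mid",(468,143),40)]: print(n,rk(uv,z))
E
```

```text
t 1.5 tcp rack (-121.17682194229437+40.59888612767896j) tip z 98.36263160382211 w 4.501550151565063e-05 F [0.97843429 0.0280045  0.15500011]
yaw err of tool x vs rack x (deg, world) 1.9927402224491808 tilt [ 0.00579185  0.00199627 -0.99998123]
(-120, 45, 100) tool shift mm [ 1.3 -4.4 -1.6]
(-120, 45, 32) tool shift mm [ 0.9 -4.5 66.4]
baseL -125,95 (-124.2+90.6j)
baseR -125,-95 (-124.3-102.5j)
cap end (-67.8+80.6j)
bottom end (-65.6-0.6j)
jar mid -72,43 (-66.5+39.8j)
short mid (-66.5-51.1j)
```

Emit:
jog_arm --targets '[[1,[0,-2,15],2],[1,[0,-1,20],0],[1,[0,0,18],0],[1,[0,0,10],0],[1,[0,0,0],0],[1,[0,0,0],0]]'

```text
time: 2.0
position: [0.4729, -0.0649, 0.112]
tcp_rot: [2.845, 1.315, 0.037]
wrist_force: [0.3, 0.5, 0.2]
gripper_width: 0.0004
```

```bash
python3 b.py
```

```text
t 2.0 tcp rack (-110.61708989807441+35.14045447332249j) tip z 38.99766981348024 w 0.00039433405921148287 F [0.27983368 0.49212609 0.19064471]
yaw err of tool x vs rack x (deg, world) 0.6896407295886436 tilt [ 0.01843896  0.01633077 -0.99969661]
(-120, 45, 100) tool shift mm [ -8.1  -9.  -61.3]
(-120, 45, 32) tool shift mm [ -9.4 -10.1   6.7]
```

Emit:
jog_arm --targets '[[1,[-4,-4,3],0.5],[1,[-2,-3,2],0],[1,[0,0,0],0]]'

```text
time: 2.25
position: [0.4659, -0.0644, 0.1086]
tcp_rot: [2.848, 1.304, 0.043]
wrist_force: [-0.6, 0.6, 0.6]
gripper_width: -0.0003
```

```bash
python3 b.py; python3 - <<'E'
from cell import snapshot
import cv2
cv2.imwrite("pics/w2.png",snapshot("wrist"))
im=snapshot("side")[150:270,230:380]
cv2.imwrite("pics/d2.png",cv2.resize(im,None,fx=5,fy=5,interpolation=cv2.INTER_CUBIC))
E
python3 b.py
```

```text
t 2.25 tcp rack (-114.87859000492416+40.742846169123695j) tip z 35.62002883664397 w -0.0002758026752105991 F [-0.57550981  0.5634955   0.63477599]
yaw err of tool x vs rack x (deg, world) 0.2600080145057581 tilt [ 0.02148169  0.01975849 -0.99957398]
(-120, 45, 100) tool shift mm [ -3.7  -3.  -64.5]
(-120, 45, 32) tool shift mm [-5.2 -4.3  3.4]
t 2.35 tcp rack (-114.61585367180092+40.19201674336144j) tip z 35.87727126240681 w -5.972856168709191e-05 F [-0.43258231  0.36735867 -0.08800199]
yaw err of tool x vs rack x (deg, world) 0.2510680137302512 tilt [ 0.02190829  0.02045645 -0.99955068]
(-120, 45, 100) tool shift mm [ -4.   -3.5 -64.3]
(-120, 45, 32) tool shift mm [-5.4 -4.9  3.7]
```

View pics/w2.png

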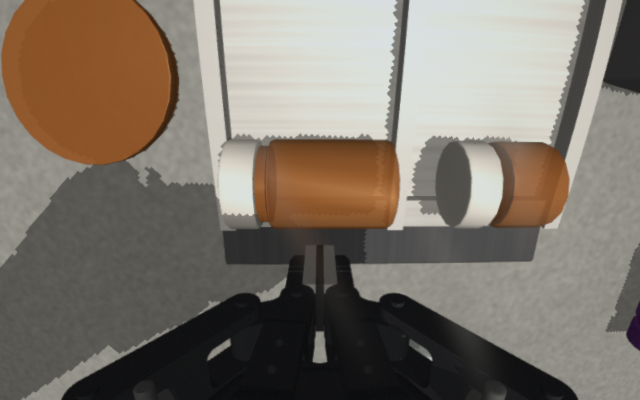

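View pics/d2.png

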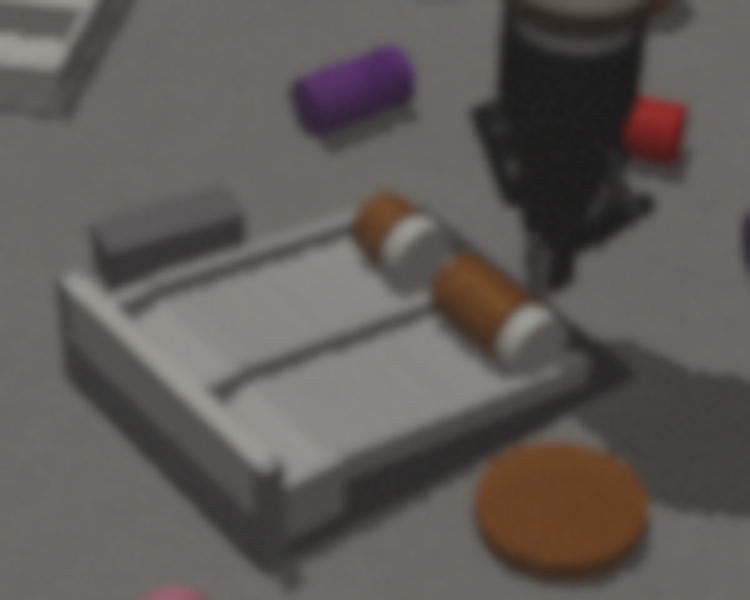

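The jar's middle is at column 309 and the finger at 319, so I shift 4 mm towards rack +y and start pushing.

Emit:
jog_arm --targets '[[1,[0,-4,2],0.2],[1,[3,0,1],0],[1,[5,0,0],0],[1,[5,0,0],0],[1,[5,0,0],0],[1,[5,0,0],0]]'

```text
time: 2.85
position: [0.4795, -0.044, 0.1071]
tcp_rot: [2.85, 1.294, 0.045]
wrist_force: [-0.5, -0.1, 0.7]
gripper_width: 0.0003
```

```bash
python3 b.py; python3 - <<'E'
from cell import snapshot
import cv2
cv2.imwrite("pics/w3.png",snapshot("wrist"))
E
```

```text
t 2.85 tcp rack (-90.5920661230394+43.85931376990366j) tip z 34.14338394432795 w 0.00026038656027352363 F [-0.48281695 -0.10785795  0.73204946]
yaw err of tool x vs rack x (deg, world) -0.0791538400462804 tilt [ 0.02187583  0.02188978 -0.99952103]
(-120, 45, 100) tool shift mm [-28.    0.4 -66.5]
(-120, 45, 32) tool shift mm [-29.4  -1.1   1.5]
```

View pics/w3.png

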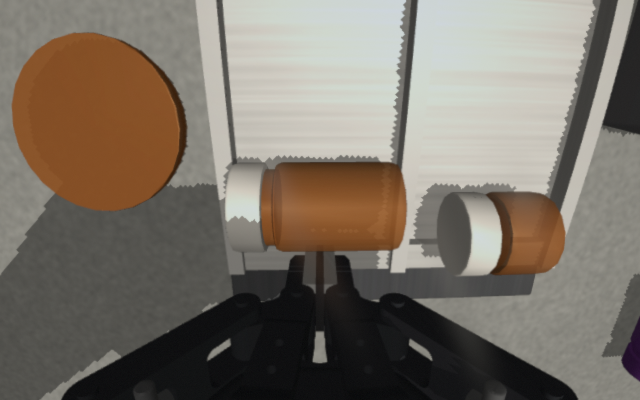

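The jar is rolling squarely ahead of the finger: it spans 225 to 406, centred near 315, and the short jar is unmoved.

Emit:
jog_arm --targets '[[1,[5,0,-0.4],0],[1,[5,0,-0.4],0],[1,[5,0,-0.4],0],[1,[5,0,-0.4],0],[1,[5,0,-0.4],0],[1,[5,0,-0.4],0],[1,[5,0,-0.4],0],[1,[5,0,-0.4],0]]'

```text
time: 3.57
position: [0.5092, -0.0096, 0.1116]
tcp_rot: [2.85, 1.297, 0.047]
wrist_force: [-0.7, 0.2, 0.3]
gripper_width: -0.0004
```

```bash
python3 b.py; python3 - <<'E'
from cell import snapshot
import cv2
cv2.imwrite("pics/w4.png",snapshot("wrist"))
E
```

```text
t 3.5667 tcp rack (-45.117032759554036+44.083027521291704j) tip z 38.59278775440515 w -0.00039039197731817606 F [-0.69663129  0.18219399  0.2658952 ]
yaw err of tool x vs rack x (deg, world) 0.005082107956249163 tilt [ 0.02266936  0.02190099 -0.9995031 ]
(-120, 45, 100) tool shift mm [-73.5   0.5 -63.1]
(-120, 45, 32) tool shift mm [-75.   -1.    4.9]
```

View pics/w4.png

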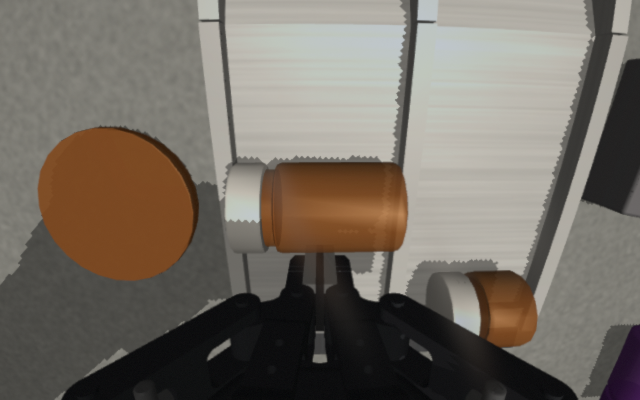

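The jar is still square (225 to 407) and rolling up. I keep pushing.

Emit:
jog_arm --targets '[[1,[5,0,-0.4],0],[1,[5,0,-0.4],0],[1,[5,0,-0.4],0],[1,[5,0,-0.4],0],[1,[5,0,-0.4],0],[1,[5,0,-0.4],0],[1,[5,0,-0.4],0],[1,[5,0,-0.4],0]]'

```text
time: 4.28
position: [0.5383, 0.0241, 0.1162]
tcp_rot: [2.85, 1.297, 0.047]
wrist_force: [-0.6, -1.1, 0.3]
gripper_width: -0.0002
```

```bash
python3 b.py; python3 - <<'E'
from cell import snapshot
import cv2
cv2.imwrite("pics/w5.png",snapshot("wrist"))
E
```

```text
t 4.2833 tcp rack (-0.6128931223981182+44.2932479133893j) tip z 43.168285712583895 w -0.00022157499864725912 F [-0.55646792 -1.12724719  0.33490459]
yaw err of tool x vs rack x (deg, world) 0.017552560968083615 tilt [ 0.02299687  0.02190512 -0.99949553]
(-120, 45, 100) tool shift mm [-118.     0.6  -59.6]
(-120, 45, 32) tool shift mm [-119.6   -0.9    8.4]
```

View pics/w5.png

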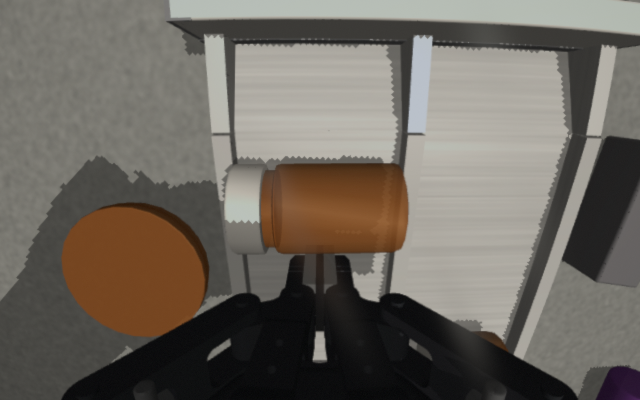

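Emit:
jog_arm --targets '[[1,[5,0,-0.3],0],[1,[5,0,-0.3],0],[1,[5,0,-0.2],0],[1,[5,0,-0.2],0],[1,[4,0,0],0],[1,[4,0,0],0]]'

```text
time: 4.83
position: [0.559, 0.0481, 0.1181]
tcp_rot: [2.849, 1.298, 0.048]
wrist_force: [-0.4, 0.6, 0.8]
gripper_width: 0.0001
```

```bash
python3 b.py; python3 - <<'E'
from cell import snapshot
import cv2
cv2.imwrite("pics/w6.png",snapshot("wrist"))
E
```

```text
t 4.8333 tcp rack (31.07363791288743+44.46021665042752j) tip z 45.13977499308196 w 8.54375842745181e-05 F [-0.42900111  0.58789711  0.80061921]
yaw err of tool x vs rack x (deg, world) 0.04942006071548437 tilt [ 0.02377409  0.02206779 -0.99947376]
(-120, 45, 100) tool shift mm [-149.7    0.6  -58.4]
(-120, 45, 32) tool shift mm [-151.3   -0.9    9.5]
```

View pics/w6.png

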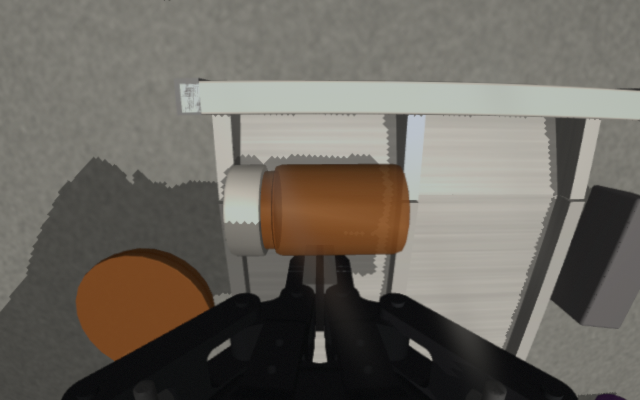

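The jar is at the crest, between the seat walls and square. I go on with small steps.

Emit:
jog_arm --targets '[[1,[3,0,0],0],[1,[3,0,0],0],[1,[3,0,0],0],[1,[3,0,0],0],[1,[3,0,0],0],[1,[0,0,0],0]]'

```text
time: 5.38
position: [0.5708, 0.0621, 0.1187]
tcp_rot: [2.849, 1.299, 0.051]
wrist_force: [0.1, -0.0, 0.3]
gripper_width: -0.0002
```

```bash
python3 b.py; python3 - <<'E'
from cell import snapshot
import cv2
cv2.imwrite("pics/w7.png",snapshot("wrist"))
E
```

```text
t 5.3833 tcp rack (49.372382443580506+44.75164953260432j) tip z 45.687287580373095 w -0.00015948006862604344 F [ 0.09018437 -0.03441324  0.25810123]
yaw err of tool x vs rack x (deg, world) 0.10970441567130315 tilt [ 0.02575221  0.02233335 -0.99941885]
(-120, 45, 100) tool shift mm [-167.9    0.7  -58.7]
(-120, 45, 32) tool shift mm [-169.7   -0.8    9.3]
```

View pics/w7.png

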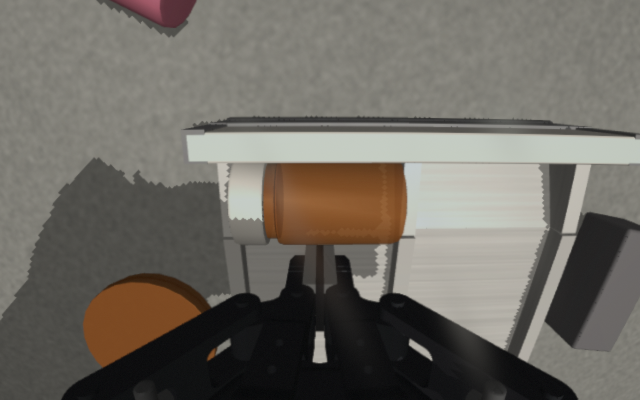

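The jar has rolled into the dip against the panel (rows 163 to 243) and left the fingertip. I back off down the gutter and rise.

Emit:
jog_arm --targets '[[1,[-5,0,-1],0],[1,[-10,0,-5],0],[1,[-12,0,-15],0],[1,[-12,0,-25],0],[1,[-12,0,-30],0],[1,[-12,0,-30],0],[1,[-10,0,-20],0],[1,[0,0,0],0]]'

```text
time: 6.1
position: [0.5095, -0.0014, 0.246]
tcp_rot: [2.852, 1.297, 0.035]
wrist_force: [-0.7, -0.2, -0.9]
gripper_width: -0.0002
```

```bash
cat > c.py <<'E'
import sys
exec(open('b.py').read())
k=sys.argv[1]
cv2.imwrite(f"pics/w{k}.png",snapshot("wrist"))
for n,(a,b,cc,d) in dict(scene=(165,285,200,400),side=(140,290,210,400)).items():
    cv2.imwrite(f"pics/{n}{k}.png",cv2.resize(snapshot(n)[a:b,cc:d],None,fx=4,fy=4,interpolation=cv2.INTER_CUBIC))
E
python3 c.py 8
```

```text
t 6.1 tcp rack (-38.721112342830736+49.205228031558875j) tip z 172.96406830742134 w -0.0002241642157709844 F [-0.66904953 -0.18835422 -0.94421233]
yaw err of tool x vs rack x (deg, world) -0.013291753828690502 tilt [ 0.01673099  0.01692916 -0.9997167 ]
(-120, 45, 100) tool shift mm [-82.5   3.   71.7]
(-120, 45, 32) tool shift mm [-83.6   1.9 139.6]
```

View pics/w8.png

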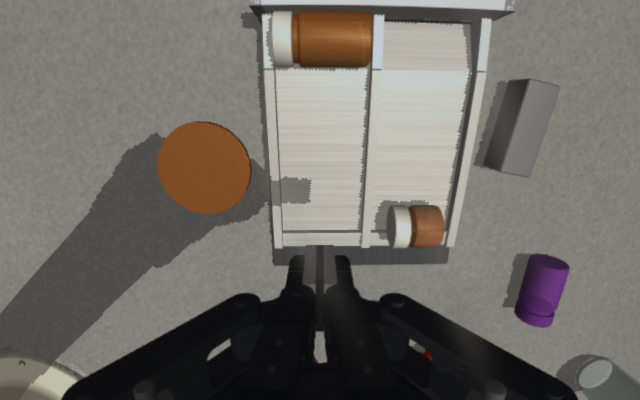

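View pics/scene8.png

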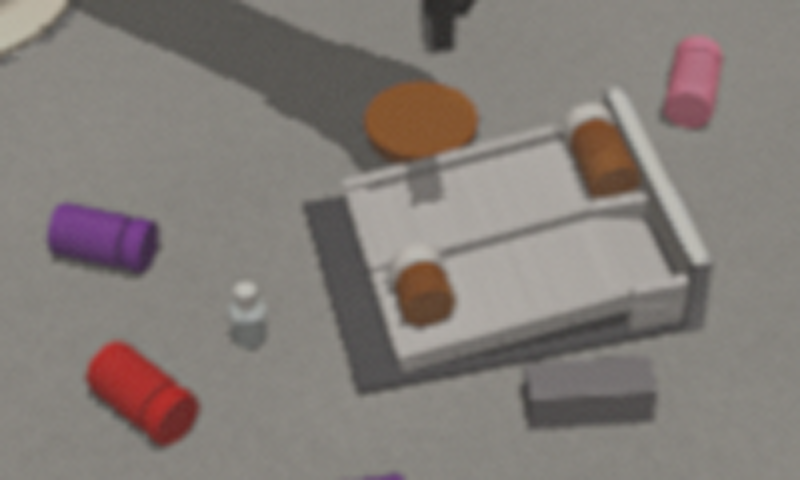

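View pics/side8.png

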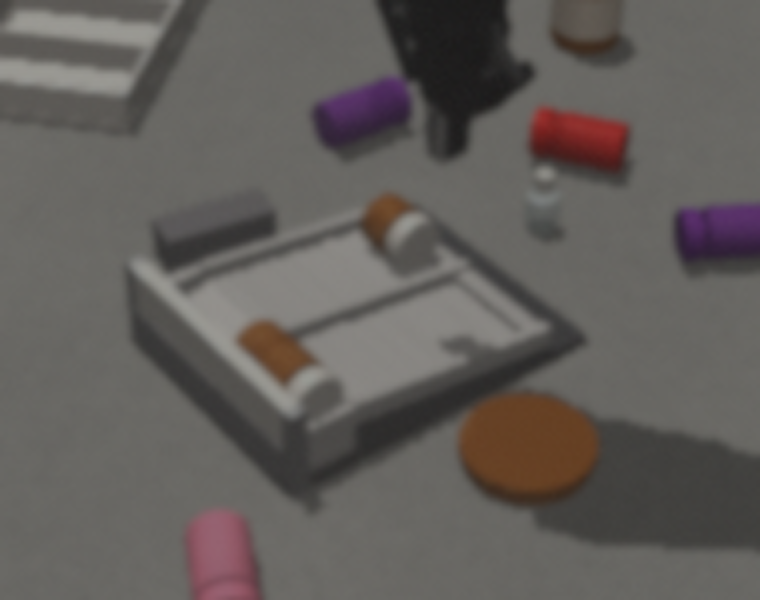

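All three views show the long jar against the panel and the short jar at its lip. I'll hold for a moment, check that nothing creeps, then hand in.

Emit:
jog_arm --targets '[[1,[0,0,0],0],[1,[0,0,0],0],[1,[0,0,0],0],[1,[0,0,0],0],[1,[0,0,0],0],[1,[0,0,0],0]]'

```text
time: 6.75
position: [0.5066, 0.0028, 0.2361]
tcp_rot: [-2.855, -1.309, -0.016]
wrist_force: [-0.2, 0.8, -0.7]
gripper_width: -0.0
```

```bash
python3 - <<'E'
exec(open('b.py').read())
im=snapshot("wrist");cv2.imwrite("pics/w9.png",im)
h=cv2.cvtColor(im,cv2.COLOR_BGR2HSV);m=cv2.inRange(h,(5,120,40),(18,255,255))
for c_ in cv2.findContours(m,cv2.RETR_EXTERNAL,cv2.CHAIN_APPROX_SIMPLE)[0]:
    if cv2.contourArea(c_)>300:
        x,y,w,hh=cv2.boundingRect(c_);print((x,y,w,hh),rk((x+w/2,y+hh/2),51),rk((x+w/2,y+hh/2),40))
d=cv2.absdiff(snapshot("side"),cv2.imread("pics/side0.png")).max(2)
c=get_calibration("scene")
sc=snapshot("scene");cv2.imwrite("pics/scene9.png",sc)
E
```

```text
t 6.75 tcp rack (-37.4652080080538+54.14128522082657j) tip z 163.06480067861042 w -4.7457176329901814e-05 F [-0.21967137  0.79352703 -0.68271826]
yaw err of tool x vs rack x (deg, world) 0.304918461178637 tilt [ 0.00933638  0.00355382 -0.9999501 ]
(-120, 45, 100) tool shift mm [-83.2   8.5  62.3]
(-120, 45, 32) tool shift mm [-83.8   8.2 130.3]
(424, 211, 34, 42) (-68.8-51.6j) (-73.5-56.2j)
(162, 121, 96, 95) (-13.9+142.7j) (-16.2+146.5j)
(303, 7, 84, 59) (84.6+36j) (86.5+35.1j)
```

View pics/scene9.png

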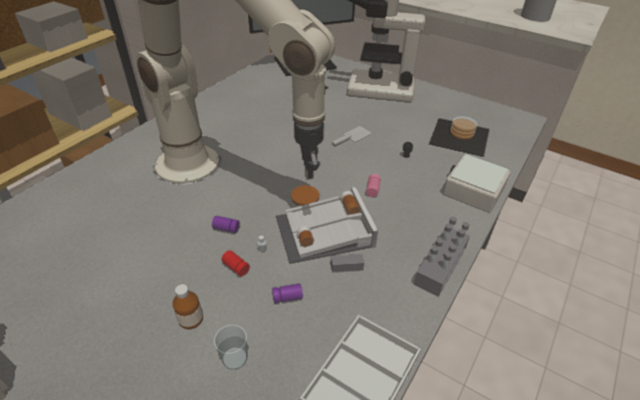

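Long jar axis at rack x ≈ 85 mm, which is the seat; its amber body without the cap is centred at y ≈ 36. Short jar at x ≈ -73 mm, unmoved. The other things are where they were.

```bash
python3 -c "
from cell import arm; print(arm.job_done())"
```

```text
the job is handed in; nothing more can be done
None
```

The long jar now rests in its seat against the light panel. I pushed it at its middle with the shut fingertips, up the +y gutter and over the crest. It rolled down into the seat by itself, and I then backed the gripper off and raised it. The job was handed in at about 7 s of the 38 s allowed.

- **Long jar:** the last wrist picture puts its axis at rack x ≈ 85 mm, which is the seat. The pictures after backing off, about 0.7 s apart, all show it against the panel.
- **Short jar and the rest:** the short jar is still at the lip (x ≈ -73 mm). By eye, nothing else in the pictures has moved. I did not measure every bystander.
- **Forces:** the wrist readings at the end of each move stayed under 2 N.
- **Disagreement:** my rack measurements agreed only to about 3 mm. Readings taken while the arm was still settling were off by up to 8 mm.

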